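Start the calibration of the bead scale with the stylus

ROBOT

A 6-joint arm with a two-finger parallel gripper is mounted at the origin on the work surface. World frame = base frame: x ahead of the robot, y to its left, z up, the work surface at z = 0. Lengths are in m, angles in rad, forces in N, time in s.
With the tool pointing down it reaches from about 0.3 to 0.875 m from the base axis. Payload 4.2 kg.
Tool frame: the origin (TCP) lies on the centre line of the jaws, within the pads' length; the fingertips stand tcp_to_tips ahead of it and the grasp point (between the pads) is the TCP (tcp_to_tips is the distance from the TCP to the fingertips, in m); z points along the fingers, x is the direction in which the jaws open and shut, and the axes are right-handed (so a half turn about z gives the same grasp; the last joint's range is limited). The gripper opens to 85 mm and grips with 20 to 120 N. Pads are 22 mm wide; open, the fingers measure 114 mm over their backs; the gripper's body (76 mm by 85 mm) begins 54 mm behind the grasp point. The pads swing forward as they close: fully open they stand 13 mm farther back than shut.
Start: joints at [1.269, 0.32, 1.565, -0, 1.257, -0.02], TCP at [0.16, 0.552, 0.213] pointing down, gripper open.
Joint ranges: [-3.11, 3.11], [-0.84, 2.01], [0.21, 2.61], [-1.34, 4.49], [0.05, 2.63], [-2.56, 2.56]. Speed limits (rad/s): [2.57, 2.57, 3.14, 3.14, 3.14, 3.14].

INTERFACE

Orientations are given as a unit quaternion [x, y, z, w].
In Python, from bench import get_state, read_camera, camera_info, job_done, tcp_to_tips gives the robot as it stands.
- The arm moves only by the tool send_rows, never from a script. Its argument "motion" is a list that holds one entry, the list of rows, each a list of 5 numbers: the gripper's target within -1 to 1 (fully open at 1, half-way at 0, shut at -1), then the shift along the tool's x, y, z in m, then the turn about the tool's z in degrees. A call has 1 to 5 rows; each row shifts and turns the commanded pose from where the row before left it, along the tool's axes as they then stand; what a row does not reach is not made up. A row lasts 1/8 s, in which the tool goes at most 62.5 mm and 10.7 degrees, less where a joint would pass 70% of its speed; a pose out of reach is approached as far as the arm can. A call is refused whole if a number of a shift passes 0.0625 or a number of a turn 10.7, either way. A call with a gripper value outside its range is refused whole. The fingers move at their own pace and stop on an object; "force" is the grip in N (left out, the last holds). Time passes only in rows, so rows that do not move let the fingers close. It gives the time, the measured TCP pose, the force and the opening at its end, in the units of the state.
- get_state(): the state, without advancing time (a new reading comes with each control period).
- read_camera(name): name is "side" or "top"; returns the picture (400x640x3 uint8, blue, green, red); there is no depth.
- camera_info(name): a dict with "intrinsics" (3x3 intrinsics, pixels), "R" (3x3) and "t" (3): a world point X has camera coordinates R X + t. Camera axes: x right, y down, z forward; pixel columns grow to the right and rows downward; lengths in m; the calibration is good to about 2 mm. A picture is of the moment at which its call begins. camera_info takes no time and is no camera call.
- job_done(): hands the job in, once; it reports no verdict.
The state is a dict: "t": time; "joint_pos": joint angles; "qd": joint speeds; "tau": joint torques, N m; "tcp_pos": TCP position; "ee_rot": TCP orientation; "wrist_force": force on the tool from outside, world axes, zero at the start; "torque": the same for the moment, N m; "grip_width": finger opening in m.
Only numpy, scipy, OpenCV 4.12 (cv2) and the standard library are available. Lean on these libraries where they do the work, as an engineer would, in place of code of your own. Each camera call takes 0.05 s, during which the arm holds its last target. There are 200 camera calls.

TASK

The bead scale has to be recalibrated with nothing on its pan: first take the flat spatula off the pan and slide it blade first, fully home, into the empty slot of the wooden tool rack, and let go of it. Then lift the stylus out of its stand, reach its tip down through the round hole in the scale's control deck and push the recessed calibration button fully down; finish while still gripping the stylus and holding the button down with it. Leave everything else on the table where it is.

Things in the scene. Friction and masses are not known exactly. Their poses are not given: they have to be found in the camera images.
- spatula_handle (a point): centre of the handle of the flat spatula that lies on the weighing pan, handle towards the robot. Wooden handle 80 x 24 x 14 mm thick; its underside is 7 mm below this point and flush with the blade's. x axis: along the tool towards the blade's end, z: out of its flat face, up. The shoulder, where the blade begins, is 40 mm ahead. About 80 g, balances near the shoulder
- spatula_tip (a point): end of the spatula's steel blade, mid-thickness, 135 mm ahead of the handle's centre; axes as the handle's. The blade is 95 mm long, 30 wide, 3 thick, with a round end
- rack_slot (a point): mouth of the empty slot of the fixed hardwood rack: mid-width, on its floor, 50 mm above the table. x: level, into the slot; z: up. Slot 40 wide, 10 high, 105 mm deep, roofed by two 6 mm lips with a 14 mm gap that shows it from above and stops the handle's shoulder. Left one of two seen from the mouths; the other, 80 mm right, holds a file, its 18 mm handle standing 93 mm out
- stylus_handle (a point): centre of the handle of the stylus, upright in its wooden stand. Round wooden handle 16 mm in diameter, 75 long; below it a steel shaft 5 mm in diameter, 60 long, round end. The tip is 97.5 mm below this point. z: along it, up. About 40 g. The handle's lower end rests on the stand: its centre starts 107.5 mm above the table
- stylus_tip (a point): working end of the stylus, on its axis (z axis: along it, towards the handle)
- stand_hole (a point): mouth of the hole in which the stylus stands, on top of the stand: block 110 x 50 x 70 mm high, fixed to the table. The hole is 9 mm in diameter. x axis: along the block's length; a thin brush stands in its other hole, 64 mm along +x, up to 139 mm above the table
- scale_pan (a point): centre of the top of the scale's round steel weighing pan, 130 mm in diameter, 62 mm above the table. The bead scale is 210 x 160 mm, fixed to the table; x axis: from its control deck (the robot's side) towards the pan
- scale_hole (a point): centre of the mouth of the only round hole in the scale's control deck, 46 mm above the table: 12 mm in diameter, straight down; 107 mm in front of the pan's centre and 50 mm left seen from the deck's side. The top of the calibration button (10.4 mm across) is 12 mm below the deck. The deck's display and two flat keys are not used
- cal_button (a joint): travel of the calibration button in m: 0 up, 0.0045 fully down; a spring pushes it back, about 2 N at first and 4.5 N fully down
- palette_gold: loose bystander: flower-shaped white bead palette, 150 mm across, 14 mm high (beads are fixed in it); origin at the centre of its underside
- palette_dark: loose bystander: a second such palette with dark beads; origin at the centre of its underside
- palette_pearl: loose bystander: a third such palette with pale beads; origin at the centre of its underside
- spool: loose bystander: standing thread spool, 44 mm across, 50 mm high; origin at the centre of its underside
- scissors: loose bystander: scissors lying flat, about 160 mm long, 10 mm high; origin at the pivot, on the table
- bead_jar: loose bystander: closed bead jar, 60 mm across, 75 mm high; origin at the centre of its underside
Not all that is in view belongs to the job. Of the things like the part that bears spatula_handle, leave any that is yellow; of the rest the larger one is meant.

How it is judged:
By the outcome, as a careful person would: the job done as asked, in the order asked, and still so for the second after the job is handed in, while the arm keeps its last pose, push and grip.
It also fails if it takes over 64 s, if anything falls off the work surface, if the arm or the gripper's body presses on something with over 40 N, if the wrist force passes 120 N, or if a joint passes its speed limit or range.

## Working session

There is one attempt and no reset: what is moved stays moved. The work goes in short steps, Python scripts to look and compute and a tool call to move; the robot and the scene stay as the last step left them, time stands still between calls to the robot, and variables do not carry over. Pictures are saved under pics/ and viewed, about 8 in all and at most 12, crops included, and the job is handed in when it is done.

Besides the shell and the picture viewer there is one more tool, called after "Request:" by a JSON object that holds its "method" and its "body". send_rows: Moves the arm, as the interface text tells. Its arguments: {"type":"object","properties":{"motion":{"type":"array","items":{"type":"array","items":{"type":"array","items":{"type":"number"}}}},"force":{"type":"number"}},"required":["motion"]}

```bash
mkdir -p pics; ls; python3 - <<'E'
from bench import *
import cv2
print(get_state(), tcp_to_tips)
for n in("side","top"):
    cv2.imwrite(f"pics/{n}0.png",read_camera(n)); print(n,camera_info(n))
E
```

```text
pics
{'t': 0.0, 'joint_pos': array([ 1.26900230e+00,  3.20308769e-01,  1.56568826e+00, -1.14188790e-06,
        1.25739462e+00, -1.99995583e-02]), 'qd': array([-0.00092218,  0.00054952,  0.00115008, -0.00032145, -0.00084802,
       -0.00047326]), 'tau': array([-1.79402588e-03, -4.15527284e+01, -2.34148514e+01, -4.21951581e-04,
        8.40506254e-03, -3.55708593e-06]), 'tcp_pos': array([0.15974298, 0.5518319 , 0.21236901]), 'ee_rot': array([ 7.99399278e-01,  6.00799455e-01, -7.29405652e-04,  5.26371307e-04]), 'wrist_force': array([-0.58855758,  0.18266845, -0.36373433]), 'torque': array([0.02243189, 0.04805979, 0.02505564]), 'grip_width': 0.08570938911133423} 0.019
side {'intrinsics': array([[466.27646469,   0.        , 316.10082083],
       [  0.        , 466.27646469, 198.40805418],
       [  0.        ,   0.        ,   1.        ]]), 'R': array([[ 0.96971811, -0.24409421, -0.0080503 ],
       [-0.18732535, -0.72223304, -0.66579926],
       [ 0.15670355,  0.64714563, -0.74608749]]), 't': array([-0.47966501,  0.13444783,  1.39801303])}
top {'intrinsics': array([[387.41315626,   0.        , 315.84857086],
       [  0.        , 387.41315626, 198.30938098],
       [  0.        ,   0.        ,   1.        ]]), 'R': array([[-0.0162447 , -0.99984181,  0.00724257],
       [-0.9925882 ,  0.01525351, -0.1205653 ],
       [ 0.12043575, -0.00914744, -0.99267898]]), 't': array([0.00299647, 0.50099473, 1.39323465])}
```

View pics/side0.png

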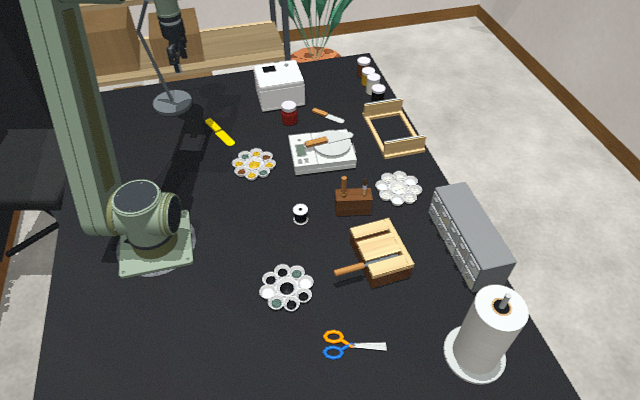

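View pics/top0.png

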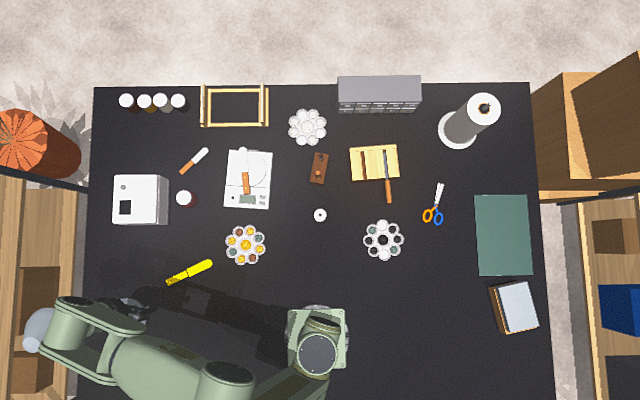

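Side view: spatula candidates are the yellow one (220,132), a small orange-handled one on the table (327,115), and the larger orange-handled one on the pan (325,140). The last fits: it is on the pan, isn't yellow and is the larger. I'll confirm it in enlarged crops.

```bash
python3 - <<'E'
import cv2
t=cv2.imread("pics/top0.png");s=cv2.imread("pics/side0.png")
def crop(im,x0,y0,w,h,k):
    c=cv2.resize(im[y0:y0+h,x0:x0+w],None,fx=k,fy=k,interpolation=cv2.INTER_CUBIC)
    for i in range(0,w,10):
        cv2.line(c,(i*k,0),(i*k,6 if i%50 else 14),(0,0,255),1)
        if i%20==0: cv2.putText(c,str(x0+i),(i*k,22),0,.35,(0,0,255),1)
    for j in range(0,h,10):
        cv2.line(c,(0,j*k),(6,j*k),(0,0,255),1)
        if j%20==0: cv2.putText(c,str(y0+j),(8,j*k+4),0,.35,(0,0,255),1)
    return c
cv2.imwrite("pics/c1.png",crop(t,215,138,130,85,6))
cv2.imwrite("pics/c2.png",crop(s,282,122,130,98,6))
import numpy as np
a=crop(t,340,138,70,70,5);b=crop(s,330,210,90,80,5)
h=max(a.shape[0],b.shape[0])
cv2.imwrite("pics/c3.png",np.hstack([cv2.copyMakeBorder(i,0,h-i.shape[0],0,0,0) for i in(a,b)]))
E
```

```text
(no output)
```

View pics/c1.png

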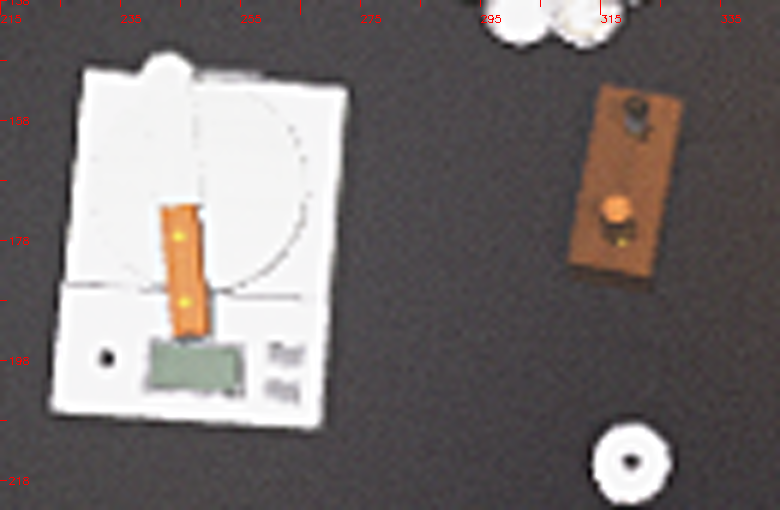

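View pics/c2.png

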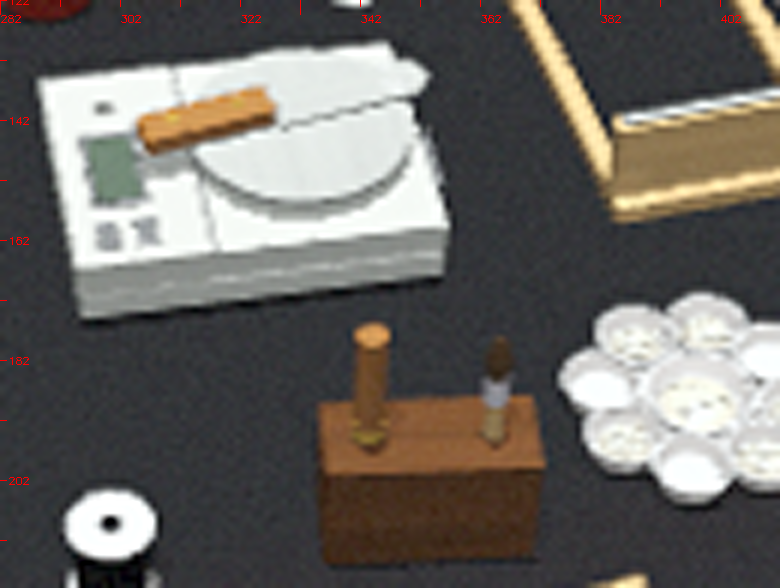

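View pics/c3.png

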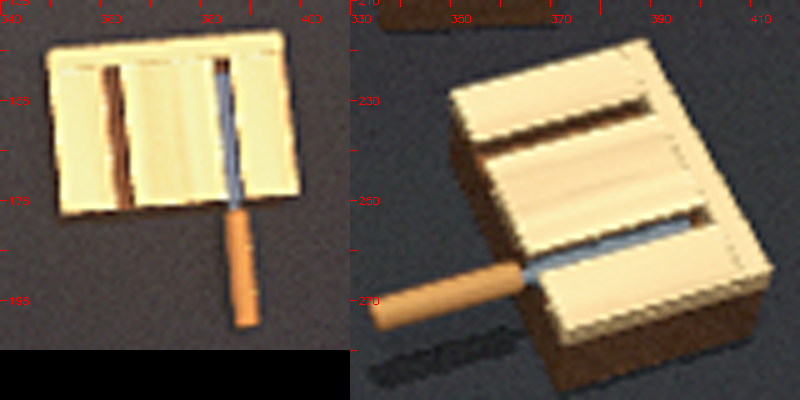

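Crops confirm it: the larger spatula lies on the pan, with handle centre at top px (245.5,182.5) and side px (316,140). The stylus is the left, nearer round handle in the stand, and the empty slot is the left one. Next I'll triangulate.

```bash
cat > h.py <<'E'
import numpy as np, cv2
from bench import *
C={n:camera_info(n) for n in("side","top")}
P={n:c["intrinsics"]@np.c_[c["R"],c["t"]] for n,c in C.items()}
def tri(pt,ps):
    X=cv2.triangulatePoints(P["top"],P["side"],np.float64(pt),np.float64(ps)).ravel(); X=X[:3]/X[3]
    return X,proj("top",X)-pt
def proj(n,X):
    p=P[n]@np.r_[X,1]; return p[:2]/p[2]
def ray(n,p,z):
    "point at height z on pixel ray"
    c=C[n]; o=-c["R"].T@c["t"]; d=c["R"].T@np.linalg.solve(c["intrinsics"],[*p,1]); return o+d*(z-o[2])/d[2]
E
python3 - <<'E'
from h import *
np.set_printoptions(precision=4,suppress=True)
f=lambda c,x0,y0,k:((c[0]+.5)/k-.5+x0,(c[1]+.5)/k-.5+y0)
T=lambda c:f(c,215,138,6); S=lambda c:f(c,282,122,6)
T3=lambda c:f(c,340,138,5); S3=lambda c:f((c[0]-350,c[1]),330,210,5)
L=[("hnd near end",(191.5,335.5),(144,127),.076),("shoulder",(178.5,204.5),(270,96),.076),("pin near",(184,302),(173,106),.076),("pin far",(179,236),(240,92),.076),("tip",(166,53),(430,75),.065),
("hole",(107,358),(104,107),.046),("sty top",(617,209),(373,333),.145),
("sc FL",(50,411),(38,78),.046),("sc FR",(322,428),(78,268),.046),("sc BL",(85,68),(390,42),.046),("sc BR",(348,87),(448,228),.046),
("st FL",(569,263),(318,404),.07),("st FR",(652,277),(322,472),.07),("st BL",(600,85),(535,397),.07),("st BR",(683,98),(545,465),.07)]
R=[("slot mouth",(124.5,208),(483,152),.066),("slot back",(111,67),(648,102),.066),("rk FL",(62,214),(450,92),.066),("rk FR",(299,196),(565,345),.066),("rk BL",(48,50),(645,40),.066),("rk BR",(282,33),(772,270),.066)]
for l,tf,sf in((L,T,S),(R,T3,S3)):
  for n,a,b,z in l:
    X,e=tri(tf(a),sf(b)); print(n,X,"res",e,"| rays",ray("top",tf(a),z)[:2],ray("side",sf(b),z)[:2])
E
```

```text
hnd near end [0.5181 0.2415 0.0767] res [ 0.0442 -0.4973] | rays [0.5165 0.2418] [0.5195 0.2424]
shoulder [0.5953 0.25   0.0761] res [-0.004   0.0386] | rays [0.5955 0.25  ] [0.5952 0.25  ]
pin near [0.5363 0.2446 0.0859] res [ 0.0307 -0.3317] | rays [0.5366 0.2464] [0.5396 0.2557]
pin far [0.5761 0.2479 0.0847] res [ 0.0361 -0.3554] | rays [0.5764 0.2496] [0.5795 0.2577]
tip [0.6935 0.2605 0.0614] res [ 0.0529 -0.4183] | rays [0.6911 0.2601] [0.6932 0.2567]
hole [0.5077 0.2977 0.0468] res [ 0.0044 -0.0537] | rays [0.5076 0.2979] [0.508  0.2987]
sty top [ 0.5765 -0.0107  0.1455] res [ 0.0275 -0.2462] | rays [ 0.5758 -0.0106] [ 0.5773 -0.0103]
sc FL [0.4756 0.3315 0.0481] res [-0.0017  0.023 ] | rays [0.4759 0.3319] [0.4759 0.3338]
sc FR [0.4634 0.1676 0.0494] res [ 0.0137 -0.1805] | rays [0.4631 0.1681] [0.4644 0.171 ]
sc BL [0.687  0.3133 0.0455] res [-0.0129  0.1064] | rays [0.6873 0.3131] [0.6866 0.3127]
sc BR [0.673  0.1521 0.044 ] res [-0.018   0.1469] | rays [0.6731 0.1518] [0.6719 0.15  ]
st FL [0.5582 0.0175 0.07  ] res [ 0.0178 -0.1737] | rays [0.5576 0.0175] [0.5587 0.0174]
[... 182 characters left out ...]
686 -0.006 ]
st BR [ 0.6577 -0.0527  0.0709] res [ 0.0176 -0.1371] | rays [ 0.6574 -0.0527] [ 0.6584 -0.052 ]
slot mouth [ 0.5655 -0.1819  0.0626] res [ 0.0489 -0.4367] | rays [ 0.5634 -0.1812] [ 0.5657 -0.1842]
slot back [ 0.6676 -0.1745  0.067 ] res [ 0.0136 -0.1009] | rays [ 0.6675 -0.1746] [ 0.6682 -0.1738]
rk FL [ 0.5606 -0.1363  0.0632] res [ 0.0137 -0.1276] | rays [ 0.5597 -0.1359] [ 0.5602 -0.1383]
rk FR [ 0.5725 -0.3101  0.0554] res [ 0.011  -0.0956] | rays [ 0.5703 -0.3076] [ 0.5697 -0.3162]
rk BL [ 0.682  -0.1293  0.0652] res [ 0.0378 -0.275 ] | rays [ 0.6808 -0.1291] [ 0.6824 -0.1299]
rk BR [ 0.6919 -0.3002  0.0676] res [ 0.0523 -0.3553] | rays [ 0.691  -0.3003] [ 0.6935 -0.2992]
```

Triangulated heights agree with the text (handle top 76, deck 47, stylus top 145.5, rack about 66 mm).
- Handle centre (0.557, 0.246), yaw 6.0°
- Slot mouth (0.563, -0.1815), yaw 3.6°
- Stylus (0.5765, -0.011), stand yaw -10.5°
- Hole (0.5077, 0.298)

Moving above the spatula.

Request:
{"method": "send_rows", "body": {"motion": [[[-0.1,0,0,0,-10.7],[-0.1,0,0,0,-10.7],[-0.1,0,0,0,-0.8]]], "force": 80}}

```text
t: 0.48
tcp_pos: [0.1598, 0.5521, 0.2128]
ee_rot: [0.669, 0.743, -0.0, 0.0]
wrist_force: [-0.4, 0.3, 0.6]
grip_width: 0.0384
```

Request:
{"method": "send_rows", "body": {"motion": [[[-0.1,-0.0345,0.0363,0,0],[-0.1,-0.0345,0.0363,0,0],[-0.1,-0.0345,0.0363,0,0],[-0.1,-0.0345,0.0363,0,0],[-0.1,-0.0345,0.0363,0,0]]]}}

```text
t: 1.1
tcp_pos: [0.3596, 0.3988, 0.2131]
ee_rot: [0.67, 0.742, 0.0, -0.0]
wrist_force: [0.3, 0.6, -1.1]
grip_width: 0.0384
```

Request:
{"method": "send_rows", "body": {"motion": [[[-0.1,-0.0345,0.0363,0,0],[-0.1,-0.0345,0.0363,0,0],[-0.1,-0.0345,0.0363,0,0],[-0.1,-0.0345,0.0363,0.03,0],[-0.1,-0.0345,0.0363,0.03,0]]]}}

```text
t: 1.72
tcp_pos: [0.5586, 0.2465, 0.1527]
ee_rot: [0.67, 0.742, 0.001, 0.0]
wrist_force: [1.0, 0.9, 0.2]
grip_width: 0.039
```

```bash
cat >> h.py <<'E'
def go(x,y,z,yaw=None):
    "remaining shift in tool axes (as they stand) and turn to reach x,y,z with jaw-axis yaw (deg)"
    from scipy.spatial.transform import Rotation as R
    s=get_state(); r=R.from_quat(s["ee_rot"]); m=r.as_matrix(); th=np.degrees(np.arctan2(m[1,0],m[0,0]))
    print("t",s["t"],"tcp",s["tcp_pos"].round(4),"jawyaw",th.round(2),"tilt",m[:,2].round(4),"F",s["wrist_force"].round(1),"w",round(s["grip_width"],4),"j",s["joint_pos"].round(2))
    d=np.array([x,y,z])-s["tcp_pos"]; print("shift now",(m.T@d).round(4),"turn",None if yaw is None else round(th-yaw,2))
    if yaw is not None:
        c,n=np.cos(np.radians(yaw)),np.sin(np.radians(yaw)); print("shift after turn",np.round([c*d[0]+n*d[1],n*d[0]-c*d[1],-d[2]],4))
E
python3 -c "
from h import *
go(.557,.246,.084,96)"
```

```text
t 1.725 tcp [0.5586 0.2465 0.1527] jawyaw 95.87 tilt [ 1.e-03  7.e-04 -1.e+00] F [1.  0.9 0.2] w 0.039 j [ 0.4   0.42  1.57  0.    1.15 -1.28]
shift now [-0.0004 -0.0018  0.0687] turn -0.13
shift after turn [-0.0004 -0.0017  0.0687]
```

Request:
{"method": "send_rows", "body": {"motion": [[[-0.1,0,-0.001,0.03,0],[-0.1,0,-0.0005,0.025,0],[-0.1,0,0,0.01,0],[-0.1,0,0,0.0035,0],[-0.1,0,0,0,0]]]}}

```text
t: 2.35
tcp_pos: [0.5562, 0.2478, 0.0855]
ee_rot: [0.669, 0.743, 0.001, 0.0]
wrist_force: [-0.3, 0.4, 0.1]
grip_width: 0.0384
```

Request:
{"method": "send_rows", "body": {"motion": [[[-0.8,0,0,0,0],[-0.8,0,0,0,0],[-0.8,0,0,0,0],[-0.8,0,0,0,0],[-0.8,0,0,0,0]]], "force": 80}}

```text
t: 2.98
tcp_pos: [0.5558, 0.2474, 0.0848]
ee_rot: [0.669, 0.743, 0.0, -0.0]
wrist_force: [1.0, 0.2, -0.1]
grip_width: 0.0088
```

```bash
python3 -c "
from h import *
go(.557,.246,.18)
cv2.imwrite('pics/g1.png',np.hstack([cv2.resize(read_camera('side')[90:200,260:400],None,fx=2.8,fy=2.8),cv2.resize(read_camera('top')[120:230,190:330],None,fx=2.8,fy=2.8)]))"
```

```text
t 2.975 tcp [0.5558 0.2474 0.0848] jawyaw 96.05 tilt [ 1.e-04  1.e-04 -1.e+00] F [ 1.   0.2 -0.1] w 0.0088 j [ 0.4   0.47  1.66  0.    1.   -1.28]
shift now [-0.0015  0.0011 -0.0952] turn None
```

View pics/g1.png

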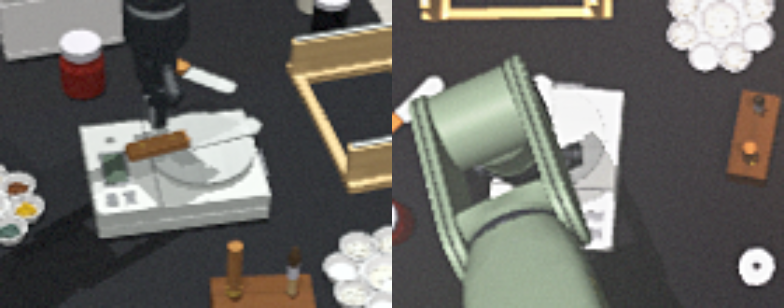

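The pictures show the handle still in place (side crop (158,146)), with the fingertip at (160,125) apparently behind or above it. The width of 8.8 mm means nothing is gripped, so I'll check where the fingertip really is.

```bash
python3 - <<'E'
from h import *
im=read_camera("side"); s=get_state(); p=s["tcp_pos"]
k=8;x0,y0,w,h=285,100,90,70
c=cv2.resize(im[y0:y0+h,x0:x0+w],None,fx=k,fy=k,interpolation=cv2.INTER_CUBIC)
for dz,col in((0,(255,0,0)),(-.019,(0,0,255))):
    u=proj("side",p+[0,0,dz]); print(dz,u); q=((u+.5-[x0,y0])*k).astype(int); cv2.drawMarker(c,tuple(map(int,q)),col,0,14,1)
cv2.imwrite("pics/g2.png",c)
E
```

```text
0 [315.56789815 138.06506277]
-0.019 [315.61731189 142.29629416]
```

View pics/g2.png

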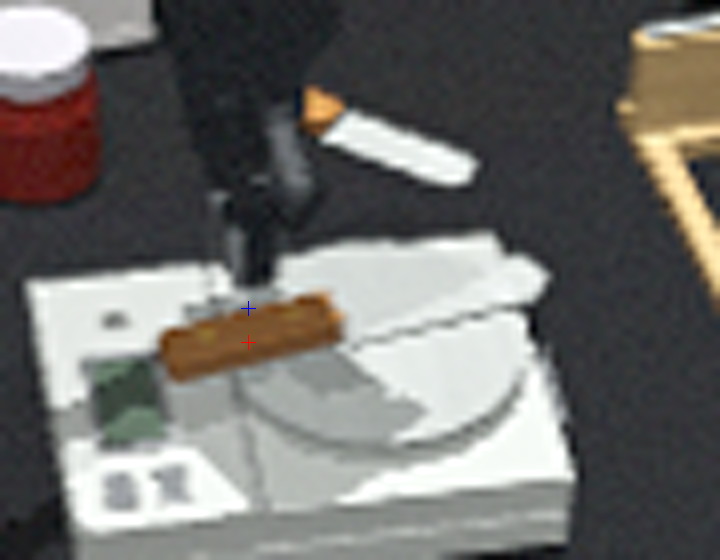

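```bash
python3 - <<'E'
from h import *
for dz in (0,-.019): print(proj("side",np.array([.1597,.5518,.2124+dz])),proj("top",np.array([.1597,.5518,.2124+dz])))
p=get_state()["tcp_pos"]; print(proj("top",p),proj("top",p-[0,0,.019]))
# gradient px per 10mm
for d in np.eye(3)*.01: print(proj("side",p+d)-proj("side",p))
# dark pixel extents in start image near gripper
im=cv2.imread("pics/side0.png"); g=im.max(2); print(g[56:80:2,160:196:2])
E
```

```text
[183.49159464  73.21424919] [137.84981156 303.62703953]
[184.68434145  77.90492066] [140.56809856 302.72290118]
[244.56344154 182.2123174 ] [245.49056038 183.06754517]
[ 2.85579117 -0.49185356]
[-0.71432736 -1.87416181]
[-0.0263646  -2.25756528]
[[113 115 115 118  49  40  40  32  33  35  82  30  26  31 114 121 122 119]
 [113 112 111 114  65  36  39  64  35  37 129  75  64  72 128 122 123 124]
 [118 118 116 120 101  40  40  53  35  38 127 122 118 124 122 119 123 121]
 [119 124 116 118 110  44  47  49  36  33 112 119 117 118 122 117 126 131]
 [117 119 119 114 123  32  36  35  34 101 118 158 168 187 187 187 182 181]
 [119 118 125 137 154 176 192  48  41  68 143 180 176 175 177 181 183 181]
 [180 180 176 174 174 178 185 116  38  59 124 189 189 189 187 184 183 184]
 [193 184 185 185 186 188 188 169  40  36  98 167 175 157 131 132 131 135]
 [137 187 183 184 181 157 157 127  60  54 109 132 143 141 143 145 143 142]
 [ 67 129 130 130 132 139 138 140 143 145 144 142 140 140 140 139 140 143]
 [ 76 100 137 137 139 138 138 134 133 133 138 137 135 140 143 141 142 140]
 [ 73  80 135 135 134 134 133 137 133 135 135 138 141 139 144 114  94  66]]
```

Handle and blade haven't moved. The shut fingertips appear about 7.5 px higher in the side view than the TCP minus 19 mm predicts. The start picture shows the same offset, so the tips stand about 33 mm higher than modelled. I'll reopen and descend guardedly, watching the force.

Request:
{"method": "send_rows", "body": {"motion": [[[-0.1,0,0,0,0],[-0.1,0,0,0,0],[-0.1,0,0,0,0],[-0.1,0,0,0.002,0],[-0.1,0,0,0.002,0]]]}}

```text
t: 3.75
tcp_pos: [0.5557, 0.2474, 0.0805]
ee_rot: [0.669, 0.743, -0.0, -0.0]
wrist_force: [-0.2, -0.8, 0.1]
grip_width: 0.0382
```

Request:
{"method": "send_rows", "body": {"motion": [[[-0.1,0,0,0.002,0],[-0.1,0,0,0.002,0]]]}}

```text
t: 4.0
tcp_pos: [0.5557, 0.2474, 0.0765]
ee_rot: [0.669, 0.743, -0.0, -0.0]
wrist_force: [0.1, -0.1, -0.3]
grip_width: 0.0382
```

Request:
{"method": "send_rows", "body": {"motion": [[[-0.1,0,0,0.002,0],[-0.1,0,0,0.002,0]]]}}

```text
t: 4.25
tcp_pos: [0.5558, 0.2474, 0.0725]
ee_rot: [0.669, 0.743, 0.0, -0.0]
wrist_force: [-0.0, 0.5, -0.1]
grip_width: 0.0388
```

Request:
{"method": "send_rows", "body": {"motion": [[[-0.1,0,0,0.002,0],[-0.1,0,0,0.002,0]]]}}

```text
t: 4.5
tcp_pos: [0.5558, 0.2474, 0.0686]
ee_rot: [0.669, 0.743, 0.0, -0.0]
wrist_force: [-0.6, 0.4, -0.6]
grip_width: 0.0386
```

```bash
python3 - <<'E'
from h import *
im=read_camera("side"); go(.557,.246,.06)
p=get_state()["tcp_pos"]
k=8;x0,y0,w,h=285,100,90,70
c=cv2.resize(im[y0:y0+h,x0:x0+w],None,fx=k,fy=k,interpolation=cv2.INTER_CUBIC)
c=cv2.convertScaleAbs(c,alpha=2)
for dz,col in((0,(255,0,0)),(-.019,(0,0,255))):
    u=proj("side",p+[0,0,dz]); q=((u+.5-[x0,y0])*k).astype(int); cv2.drawMarker(c,tuple(map(int,q)),col,0,14,1)
cv2.imwrite("pics/g3.png",c)
E
```

```text
t 4.55 tcp [0.5556 0.2473 0.0683] jawyaw 96.06 tilt [-5.e-04 -1.e-04 -1.e+00] F [-0.  -0.2 -0.2] w 0.0382 j [ 0.4   0.49  1.68  0.    0.97 -1.28]
shift now [-0.0015  0.0013  0.0083] turn None
```

View pics/g3.png

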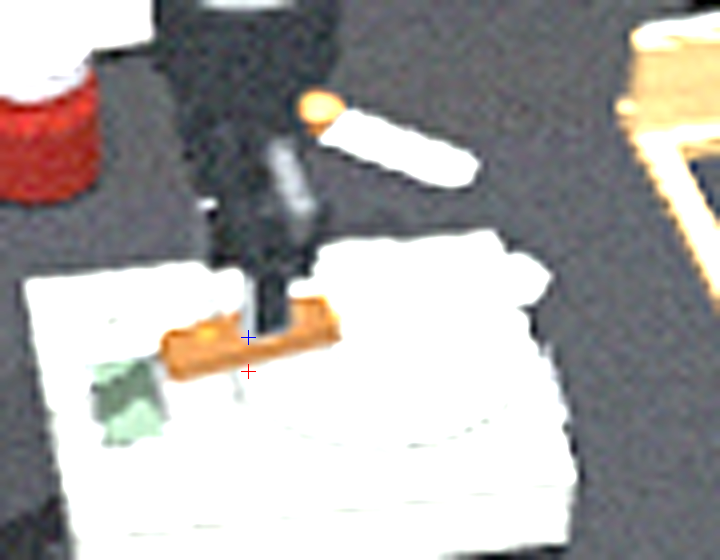

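Side view (8th): the near finger hovers over the handle's top face, tip at crop (270,330), against about (260,400) predicted. So the tips really are about 35 mm higher than stated, and I'll keep descending guardedly.

Request:
{"method": "send_rows", "body": {"motion": [[[-0.1,0,0.001,0.002,0],[-0.1,0,0,0.002,0],[-0.1,0,0,0.002,0]]]}}

```text
t: 4.92
tcp_pos: [0.5568, 0.2475, 0.0626]
ee_rot: [0.669, 0.743, 0.0, -0.0]
wrist_force: [-0.3, 0.4, 0.6]
grip_width: 0.0382
```

Request:
{"method": "send_rows", "body": {"motion": [[[-0.1,0,0,0.002,0],[-0.1,0,0,0.002,0]]]}}

```text
t: 5.18
tcp_pos: [0.5567, 0.2475, 0.0586]
ee_rot: [0.669, 0.743, 0.0, -0.0]
wrist_force: [0.2, -0.7, -0.1]
grip_width: 0.0384
```

Request:
{"method": "send_rows", "body": {"motion": [[[-0.1,0,0,0.002,0],[-0.1,0,0,0.002,0]]]}}

```text
t: 5.42
tcp_pos: [0.5567, 0.2475, 0.0546]
ee_rot: [0.669, 0.743, 0.0, -0.0]
wrist_force: [-0.1, -0.8, 0.8]
grip_width: 0.0385
```

Request:
{"method": "send_rows", "body": {"motion": [[[-0.1,0,0,0.002,0],[-0.1,0,0,0.002,0]]]}}

```text
t: 5.68
tcp_pos: [0.5568, 0.2475, 0.0506]
ee_rot: [0.669, 0.743, 0.0, -0.0]
wrist_force: [-0.2, 0.0, 0.3]
grip_width: 0.0383
```

Request:
{"method": "send_rows", "body": {"motion": [[[-0.8,0,0,0,0],[-0.8,0,0,0,0],[-0.8,0,0,0,0],[-0.8,0,0,0,0]]], "force": 30}}

```text
t: 6.18
tcp_pos: [0.5568, 0.2475, 0.0507]
ee_rot: [0.669, 0.743, 0.0, -0.0]
wrist_force: [0.1, -0.2, -1.4]
grip_width: 0.023
```

It holds at 23 mm. I'll reopen and take a slightly deeper bite.

Request:
{"method": "send_rows", "body": {"motion": [[[-0.25,0,0,0,0],[-0.25,0,0,0,0],[-0.25,0,0,0.0015,0],[-0.25,0,0,0.0015,0]]]}}

```text
t: 6.68
tcp_pos: [0.5567, 0.2475, 0.0476]
ee_rot: [0.669, 0.743, 0.0, -0.0]
wrist_force: [0.1, 0.6, -0.6]
grip_width: 0.032
```

Request:
{"method": "send_rows", "body": {"motion": [[[-0.25,0,0,0.001,0],[-0.25,0,0,0,0]]]}}

```text
t: 6.92
tcp_pos: [0.5567, 0.2475, 0.0466]
ee_rot: [0.669, 0.743, -0.0, -0.0]
wrist_force: [0.6, 1.2, -0.2]
grip_width: 0.0323
```

Request:
{"method": "send_rows", "body": {"motion": [[[-0.8,0,0,0,0],[-0.8,0,0,0,0],[-0.8,0,0,0,0],[-0.8,0,0,0,0]]], "force": 80}}

```text
t: 7.42
tcp_pos: [0.5569, 0.2476, 0.0471]
ee_rot: [0.669, 0.743, 0.0, 0.0]
wrist_force: [-0.7, -0.8, 3.5]
grip_width: 0.0214
```

Request:
{"method": "send_rows", "body": {"motion": [[[-0.8,0,0,-0.008,0],[-0.8,0,0,-0.03,0],[-0.8,0,0,-0.03,0],[-0.8,0,0,-0.03,0],[-0.8,0,0,-0.03,2.4]]]}}

```text
t: 8.05
tcp_pos: [0.5564, 0.2474, 0.1756]
ee_rot: [0.685, 0.729, -0.0, -0.0]
wrist_force: [-0.1, 0.1, -0.6]
grip_width: 0.0215
```

Request:
{"method": "send_rows", "body": {"motion": [[[-0.8,-0.02,-0.01,0,0],[-0.8,-0.04,-0.0176,0,0],[-0.8,-0.04,-0.0176,0,0],[-0.8,-0.04,-0.0176,0,0],[-0.8,-0.04,-0.0176,0,0]]]}}

```text
t: 8.68
tcp_pos: [0.4872, 0.0615, 0.1747]
ee_rot: [0.684, 0.729, -0.0, -0.0]
wrist_force: [0.3, -0.7, -0.7]
grip_width: 0.0216
```

Request:
{"method": "send_rows", "body": {"motion": [[[-0.8,-0.04,-0.0176,0,0],[-0.8,-0.04,-0.0176,0,0],[-0.8,-0.04,-0.0176,0,0],[-0.8,-0.04,-0.0176,0,0],[-0.8,-0.04,-0.0176,0,0]]]}}

```text
t: 9.3
tcp_pos: [0.4122, -0.1436, 0.1748]
ee_rot: [0.684, 0.729, 0.0, 0.0]
wrist_force: [0.2, -0.3, -0.4]
grip_width: 0.0213
```

Request:
{"method": "send_rows", "body": {"motion": [[[-0.8,-0.04,-0.0176,0.02,0],[-0.8,-0.009,0,0.03,0],[-0.8,0,0,0.03,0],[-0.8,0,0,0,0]]]}}

```text
t: 9.8
tcp_pos: [0.3967, -0.1918, 0.0931]
ee_rot: [0.684, 0.729, -0.001, -0.003]
wrist_force: [-0.3, -0.2, -0.7]
grip_width: 0.0217
```

```bash
python3 - <<'E'
from h import *
go(.3983,-.1919,.0381,93.6)
def crop(im,x0,y0,w,h,k):
    c=cv2.resize(im[y0:y0+h,x0:x0+w],None,fx=k,fy=k,interpolation=cv2.INTER_CUBIC)
    for i in range(0,w,10): cv2.putText(c,str(x0+i),(i*k,8),0,.3,(0,0,255),1)
    for j in range(0,h,10): cv2.putText(c,str(y0+j),(0,j*k+4),0,.3,(0,0,255),1)
    return c
a=crop(read_camera("side"),260,190,130,96,6);b=crop(read_camera("top"),340,130,70,110,5)
cv2.imwrite("pics/r1.png",a); cv2.imwrite("pics/r1t.png",b)
E
```

```text
t 9.8 tcp [ 0.3967 -0.1918  0.0931] jawyaw 93.63 tilt [-0.0048  0.0026 -1.    ] F [-0.3 -0.2 -0.7] w 0.0217 j [-0.48  0.24  2.03  0.    0.88 -2.11]
shift now [-0.0004  0.0019  0.055 ] turn 0.03
shift after turn [-0.0002  0.0016  0.055 ]
```

View pics/r1.png

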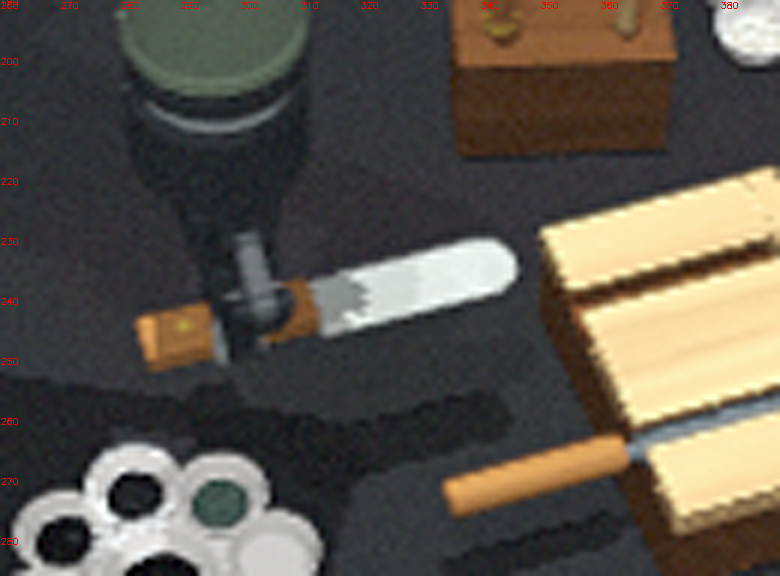

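Side view (9th): the spatula is held level across the handle, blade tip at (346,234), about 30 mm short of the mouth. I'll check that numerically.

```bash
python3 - <<'E'
from h import *
p=np.array([.3967,-.1918,.0931]); a=np.radians(3.63); u=np.array([np.cos(a),np.sin(a),0]); v=np.array([-u[1],u[0],0])
z=np.array([0,0,1])
for n,X in(("tip",p+.135*u+.0164*z),("shoulderR top blade",p+.04*u-.015*v+.018*z),("shoulderL",p+.04*u+.015*v+.018*z),("end top L",p-.04*u+.012*v+.0289*z),("end top R",p-.04*u-.012*v+.0289*z),("end bot R",p-.04*u-.012*v+.0149*z)):
    print(n,proj("side",X).round(1),proj("top",X).round(1))
im=cv2.imread("pics/r1t.png"); g=cv2.resize(im,(70,110),interpolation=cv2.INTER_AREA).min(2)
print(g[42:76,14:42:1])
E
```

```text
tip [345.  232.7] [367.  186.1]
shoulderR top blade [313.7 245.4] [374.  212.8]
shoulderL [310.4 236.8] [365.4 213.5]
end top L [282.1 242.7] [368.9 236.6]
end top R [284.4 249.7] [376. 236.]
end bot R [284.7 252.8] [375.3 236.1]
[[176 181 180 176 173 168 165 169 107  56  54  50 177 200 177 167 158 158
  160 158 160 162 162 161 170 179 178 169]
 [177 178 175 179 176 168 163 165 115  60  49  46 133 177 178 166 160 155
  160 159 159 163 160 156 167 176 179 170]
 [177 178 178 179 177 171 164 163 118  65  50  54 125 178 180 170 162 158
  158 159 159 165 161 156 167 177 181 171]
 [179 177 178 177 174 171 166 162 128  75  56  47  81 165 182 170 160 157
  157 160 161 163 160 156 164 176 181 172]
 [179 179 182 179 177 170 166 161 141  88  57  51  80 164 187 173 162 156
  160 159 161 167 163 159 169 181 184 179]
 [179 180 183 177 177 173 167 164 169 111  54  53  56 161 194 183 172 169
  171 175 181 171 165 155 156 172 173 165]
 [185 186 183 186 185 185 179 179 174 110  56  54  60 152 181 166 155 163
  171 189 196 161 137 109  90 102  78  57]
 [176 176 172 175 170 182 177 193 184 116  61  55  
[... 2408 characters left out ...]
 61  57  62  62  60  62  62  63  46  34 182 241 240 236 234 236 251 234
  128  53  91 140 157 129  91 134 153 109]
 [ 59  58  59  60  58  59  60  56  45  38 162 237 241 236 236 239 243 164
   50  87 101 133 150 113 110 142 150 113]
 [ 61  54  56  60  62  59  61  61  48  41 135 232 242 238 240 245 220 117
   53 108 131 143 143 102 128 151 120 104]
 [ 54  61  61  62  57  54  65  62  46  37 136 232 242 238 245 242 151  42
   90  99 134 150 124  89 130 157 103 109]
 [ 55  59  62  63  60  55  61  58  44  35 126 231 244 242 248 198  79  48
  108 117 141 149 103 103 142 151 111 131]
 [ 61  57  55  57  58  62  63  61  50  38 118 231 247 248 245 155  38  80
   93 131 152 146 100 126 149 118 118 150]]
```

Top view: tip at col 367.4, row 185.5 against a predicted (367.0, 186.1). In the side view it sits about 1 px low, maybe 3 mm of sag. I'll lower with the underside aimed at 54.5 mm.

Request:
{"method": "send_rows", "body": {"motion": [[[-0.8,0.0005,0.0015,0.02,0],[-0.8,0,0,0.02,0],[-0.8,0,0,0.0135,0],[-0.8,0,0,0,0],[-0.8,0,0,0,0]]]}}

```text
t: 10.52
tcp_pos: [0.4007, -0.1922, 0.042]
ee_rot: [0.684, 0.729, 0.0, 0.001]
wrist_force: [-0.4, -0.9, -1.8]
grip_width: 0.0218
```

```bash
python3 - <<'E'
from h import *
go(.5231,-.1835,.0396,93.6)
k=10;x0,y0,w,h=318,218,75,55
c=cv2.resize(read_camera("side")[y0:y0+h,x0:x0+w],None,fx=k,fy=k,interpolation=cv2.INTER_CUBIC)
m=np.array([.563,-.1815,0]); a=np.radians(3.6); v=np.array([-np.sin(a),np.cos(a),0])
for s in(-.02,.02):
  for z in(.05,.06):
    q=((proj("side",m+s*v+[0,0,z])+.5-[x0,y0])*k).astype(int); cv2.drawMarker(c,tuple(map(int,q)),(0,0,255),0,10,1)
p=get_state()["tcp_pos"]; 
for d in((.135,0),(.125,-.013),(.06,-.015)):
  q=((proj("side",p+np.array([np.cos(a),np.sin(a),0])*d[0]+v*d[1]+[0,0,.0164])+.5-[x0,y0])*k).astype(int); cv2.drawMarker(c,tuple(map(int,q)),(255,0,0),0,10,1)
cv2.imwrite("pics/r2.png",c)
E
```

```text
t 10.525 tcp [ 0.4007 -0.1922  0.042 ] jawyaw 93.66 tilt [ 1.6e-03 -7.0e-04 -1.0e+00] F [-0.4 -0.9 -1.8] w 0.0218 j [-0.47  0.31  2.09  0.    0.74 -2.11]
shift now [0.0008 0.1227 0.0026] turn 0.06
shift after turn [0.001  0.1227 0.0024]
```

View pics/r2.png

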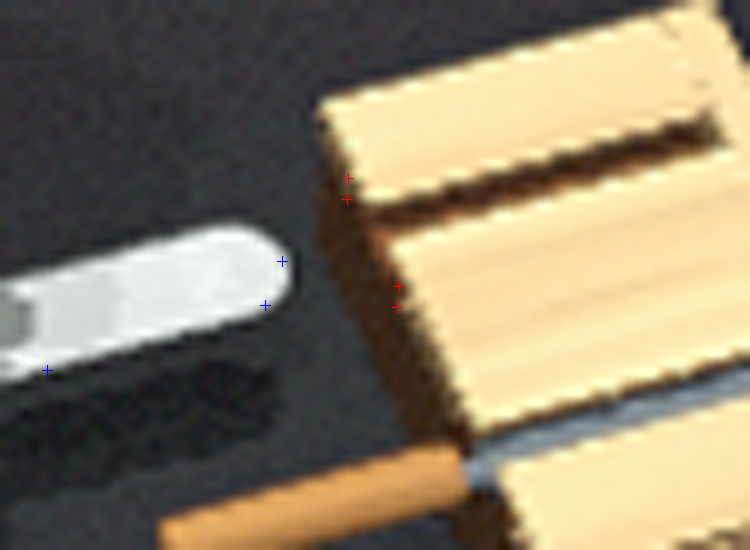

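Side view (10th): the tip (crop (293,268)) extrapolates along its own axis to (373,243), the centre of the mouth. I'll trim 1.5 mm down and 1 mm left, then slide in.

Request:
{"method": "send_rows", "body": {"motion": [[[-0.8,0.001,0,0.0015,0],[-0.8,0,0.012,0,0],[-0.8,0,0.012,0,0],[-0.8,0,0.012,0,0],[-0.8,0,0.012,0,0]]]}}

```text
t: 11.2
tcp_pos: [0.4489, -0.1878, 0.0396]
ee_rot: [0.684, 0.729, 0.0, 0.0]
wrist_force: [0.8, 0.3, -1.0]
grip_width: 0.0217
```

Request:
{"method": "send_rows", "body": {"motion": [[[-0.8,0,0.006,0,0],[-0.8,0,0,0,0]]]}}

```text
t: 11.45
tcp_pos: [0.4541, -0.1874, 0.0396]
ee_rot: [0.684, 0.729, 0.0, -0.0]
wrist_force: [-0.2, -0.3, -0.2]
grip_width: 0.0213
```

Request:
{"method": "send_rows", "body": {"motion": [[[-0.8,0,0.014,0,0],[-0.8,0,0.014,0,0],[-0.8,0,0.014,0,0],[-0.8,0,0.01,0,0],[-0.8,0,0.006,0,0]]]}}

```text
t: 12.08
tcp_pos: [0.5124, -0.1836, 0.0396]
ee_rot: [0.684, 0.729, 0.0, -0.0]
wrist_force: [-0.4, -0.8, -1.9]
grip_width: 0.0219
```

Request:
{"method": "send_rows", "body": {"motion": [[[-0.8,0,0.003,0,0],[-0.8,0,0.002,0,0],[-0.8,0,0,0,0]]]}}

```text
t: 12.45
tcp_pos: [0.5165, -0.1834, 0.0397]
ee_rot: [0.684, 0.729, -0.0, -0.0]
wrist_force: [-0.7, -0.6, -0.1]
grip_width: 0.0214
```

Request:
{"method": "send_rows", "body": {"motion": [[[-0.8,0,0.002,0,0],[-0.8,0,0.001,0,0]]]}}

```text
t: 12.7
tcp_pos: [0.5197, -0.1833, 0.0397]
ee_rot: [0.684, 0.729, 0.0, 0.0]
wrist_force: [-0.6, 0.5, -0.9]
grip_width: 0.0216
```

Request:
{"method": "send_rows", "body": {"motion": [[[-0.8,0,0.001,0,0],[-0.8,0,0.001,0,0]]]}}

```text
t: 12.95
tcp_pos: [0.5217, -0.1831, 0.0397]
ee_rot: [0.684, 0.729, 0.0, -0.0]
wrist_force: [0.7, -0.4, -1.3]
grip_width: 0.0214
```

Request:
{"method": "send_rows", "body": {"motion": [[[-0.8,0,0.001,0,0],[-0.8,0,0.001,0,0]]]}}

```text
t: 13.2
tcp_pos: [0.5237, -0.183, 0.0397]
ee_rot: [0.684, 0.729, 0.0, -0.0]
wrist_force: [-0.5, 0.2, -0.7]
grip_width: 0.0219
```

Request:
{"method": "send_rows", "body": {"motion": [[[-0.8,0,0.001,0,0],[-0.8,0,0,0,0]]]}}

```text
t: 13.45
tcp_pos: [0.5244, -0.1829, 0.0396]
ee_rot: [0.684, 0.729, -0.0, -0.0]
wrist_force: [-0.5, -0.8, -0.8]
grip_width: 0.0213
```

Request:
{"method": "send_rows", "body": {"motion": [[[-0.8,0,0.001,0,0],[-0.8,0,0,0,0]]]}}

```text
t: 13.7
tcp_pos: [0.5245, -0.1829, 0.0395]
ee_rot: [0.684, 0.729, -0.001, -0.001]
wrist_force: [-3.8, -1.2, 2.0]
grip_width: 0.0215
```

Request:
{"method": "send_rows", "body": {"motion": [[[-0.8,0,0.001,0,0],[-0.8,0,0,0,0]]]}}

```text
t: 13.95
tcp_pos: [0.5245, -0.1828, 0.0394]
ee_rot: [0.684, 0.729, -0.001, -0.002]
wrist_force: [-7.5, -2.2, 3.1]
grip_width: 0.0219
```

Request:
{"method": "send_rows", "body": {"motion": [[[-0.8,0,0.001,0,0],[-0.8,0,0,0,0]]]}}

```text
t: 14.2
tcp_pos: [0.5245, -0.1828, 0.0393]
ee_rot: [0.684, 0.73, -0.002, -0.002]
wrist_force: [-9.3, -2.7, 4.2]
grip_width: 0.0214
```

The shoulder is on the stop (about 9 N). I'll lower it to the slot floor, then release.

Request:
{"method": "send_rows", "body": {"motion": [[[-0.8,0,-0.002,0.001,0],[-0.8,0,0,0.001,0],[-0.8,0,0,0.001,0],[-0.8,0,0,0,0]]]}}

```text
t: 14.7
tcp_pos: [0.5245, -0.1825, 0.0364]
ee_rot: [0.684, 0.729, -0.001, -0.001]
wrist_force: [-4.9, -0.5, 1.5]
grip_width: 0.0218
```

Request:
{"method": "send_rows", "body": {"motion": [[[-0.8,0,0.001,0.001,0],[-0.8,0,0.001,0,0],[-0.8,0,0.001,0,0]]]}}

```text
t: 15.08
tcp_pos: [0.5245, -0.1821, 0.035]
ee_rot: [0.684, 0.73, -0.003, -0.004]
wrist_force: [-12.7, -1.9, 4.3]
grip_width: 0.0216
```

Request:
{"method": "send_rows", "body": {"motion": [[[-0.1,0,0,0,0],[-0.1,0,0,0,0],[-0.1,0,0,0,0],[-0.1,0,0,-0.004,0],[-0.1,0,0,-0.02,0]]]}}

```text
t: 15.7
tcp_pos: [0.528, -0.1823, 0.0591]
ee_rot: [0.684, 0.729, -0.0, -0.001]
wrist_force: [-0.1, -0.6, -0.3]
grip_width: 0.0383
```

Request:
{"method": "send_rows", "body": {"motion": [[[-0.1,0,-0.02,-0.05,0],[-0.1,0,-0.05,-0.05,0],[-0.1,0,-0.05,-0.03,0],[-0.1,0,0,0,0]]]}}

```text
t: 16.2
tcp_pos: [0.4135, -0.1903, 0.1867]
ee_rot: [0.685, 0.729, 0.001, 0.003]
wrist_force: [-0.3, -0.7, -0.2]
grip_width: 0.0387
```

```bash
python3 - <<'E'
from h import *
go(.5765,-.011,.185,79.5)
a=cv2.resize(read_camera("side")[170:300,280:430],None,fx=2.6,fy=2.6,interpolation=cv2.INTER_CUBIC);b=cv2.resize(read_camera("top")[130:260,290:440],None,fx=2.6,fy=2.6,interpolation=cv2.INTER_CUBIC)
cv2.imwrite("pics/r3.png",np.hstack([a,b]))
E
```

```text
t 16.2 tcp [ 0.4135 -0.1903  0.1867] jawyaw 93.55 tilt [ 0.0048 -0.0023 -1.    ] F [-0.3 -0.7 -0.2] w 0.0387 j [-0.46  0.15  1.87  0.    1.12 -2.09]
shift now [0.1689 0.1738 0.0021] turn 14.05
shift after turn [0.206  0.1276 0.0017]
```

View pics/r3.png

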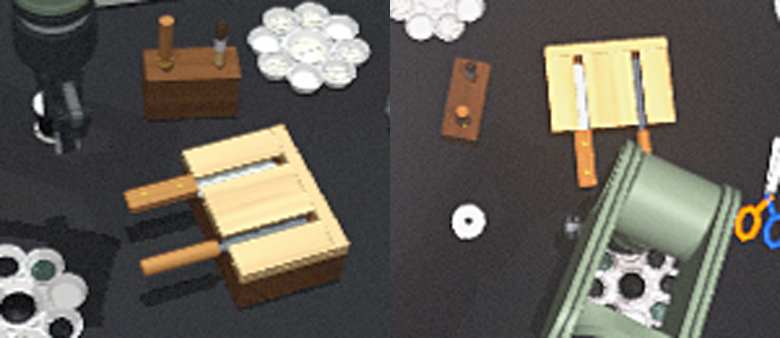

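Side and top views (11th): the spatula is fully home in the left slot with its shoulder on the lips, and nothing nearby moved. Now the stylus.

Request:
{"method": "send_rows", "body": {"motion": [[[0.1,0,0,0,7],[0.1,0,0,0,7]]]}}

```text
t: 16.55
tcp_pos: [0.4156, -0.1897, 0.1827]
ee_rot: [0.769, 0.639, -0.0, -0.001]
wrist_force: [0.8, -0.4, 0.2]
grip_width: 0.0468
```

Request:
{"method": "send_rows", "body": {"motion": [[[0.1,0.042,0.0255,0,0],[0.1,0.042,0.0255,0,0],[0.1,0.042,0.0255,0,0],[0.1,0.04,0.0255,0,0],[0.1,0.04,0.0255,0,0]]]}}

```text
t: 17.18
tcp_pos: [0.5789, -0.0081, 0.182]
ee_rot: [0.768, 0.641, -0.001, -0.001]
wrist_force: [0.8, 0.0, 0.2]
grip_width: 0.047
```

Request:
{"method": "send_rows", "body": {"motion": [[[0.1,0,0,0,0],[0.1,0,0,0,0]]]}}

```text
t: 17.42
tcp_pos: [0.5769, -0.01, 0.1823]
ee_rot: [0.768, 0.641, -0.001, -0.001]
wrist_force: [0.4, 0.1, 0.7]
grip_width: 0.0464
```

```bash
python3 -c "
from h import *
go(.5765,-.011,.078,79.5)"
```

```text
t 17.425 tcp [ 0.5769 -0.01    0.1823] jawyaw 79.71 tilt [-2.8e-03 -2.0e-04 -1.0e+00] F [0.4 0.1 0.7] w 0.0464 j [-0.04  0.34  1.61 -0.    1.19 -1.43]
shift now [-1.000e-03  1.000e-04  1.043e-01] turn 0.21
shift after turn [-0.0011 -0.0002  0.1043]
```

Request:
{"method": "send_rows", "body": {"motion": [[[0.1,-0.001,0,0.02,0],[0.1,0,0,0.02,0],[0.1,0,0,0.015,0],[0.1,0,0,0.01,0],[0.1,0,0,0,0]]]}}

```text
t: 18.05
tcp_pos: [0.5765, -0.0114, 0.1183]
ee_rot: [0.768, 0.64, -0.0, -0.0]
wrist_force: [0.7, -0.9, 0.4]
grip_width: 0.0467
```

Request:
{"method": "send_rows", "body": {"motion": [[[0.1,0,0,0.015,0],[0.1,0,0,0.015,0],[0.1,0,0,0.009,0],[0.1,0,0,0,0]]]}}

```text
t: 18.55
tcp_pos: [0.5763, -0.0111, 0.0788]
ee_rot: [0.768, 0.641, -0.001, -0.001]
wrist_force: [0.3, 0.3, 0.7]
grip_width: 0.0471
```

Request:
{"method": "send_rows", "body": {"motion": [[[-0.9,0,0,0,0],[-0.9,0,0,0,0],[-0.9,0,0,0,0],[-0.9,0,0,0,0],[-0.9,0,0,0,0]]], "force": 60}}

```text
t: 19.18
tcp_pos: [0.5773, -0.0112, 0.0804]
ee_rot: [0.768, 0.641, 0.0, 0.0]
wrist_force: [0.5, -0.2, 2.8]
grip_width: 0.0144
```

Gripped at about 15 mm. Lifting it out and moving over the hole.

Request:
{"method": "send_rows", "body": {"motion": [[[-0.9,0,0,-0.01,0],[-0.9,0,0,-0.025,0],[-0.9,0,0,-0.03,0],[-0.9,0,0,-0.03,0],[-0.9,0,0,-0.015,0]]]}}

```text
t: 19.8
tcp_pos: [0.5774, -0.0112, 0.1919]
ee_rot: [0.768, 0.64, 0.001, 0.001]
wrist_force: [0.5, -1.0, -0.7]
grip_width: 0.0149
```

Request:
{"method": "send_rows", "body": {"motion": [[[-0.9,0.0208,-0.0089,0,0],[-0.9,0.0365,-0.0155,0,0],[-0.9,0.0365,-0.0155,0,0],[-0.9,0.0365,-0.0155,0,0],[-0.9,0.0365,-0.0155,0,0]]]}}

```text
t: 20.42
tcp_pos: [0.5363, 0.1667, 0.1894]
ee_rot: [0.768, 0.64, -0.001, -0.0]
wrist_force: [0.6, -0.2, 0.1]
grip_width: 0.0142
```

Request:
{"method": "send_rows", "body": {"motion": [[[-0.9,0.0365,-0.0155,0,0],[-0.9,0.0365,-0.0155,0,0],[-0.9,0.0365,-0.0155,0,0],[-0.9,0.0153,-0.0064,0,0],[-0.9,0,0,0,0]]]}}

```text
t: 21.05
tcp_pos: [0.5071, 0.2981, 0.1895]
ee_rot: [0.767, 0.641, -0.001, 0.0]
wrist_force: [0.2, 0.6, -0.7]
grip_width: 0.0144
```

```bash
python3 -c "
from h import *
go(.5077,.298,.136,79.6)"
```

```text
t 21.05 tcp [0.5071 0.2981 0.1895] jawyaw 79.75 tilt [-6.e-04 -9.e-04 -1.e+00] F [ 0.2  0.6 -0.7] w 0.0144 j [ 0.51  0.36  1.57 -0.    1.22 -0.88]
shift now [0.     0.0006 0.0535] turn 0.15
shift after turn [-0.      0.0006  0.0535]
```

Request:
{"method": "send_rows", "body": {"motion": [[[-0.9,0,0.0005,0.02,0],[-0.9,0,0,0.02,0],[-0.9,0,0,0.015,0],[-0.9,0,0,0.007,0],[-0.9,0,0,0,0]]]}}

```text
t: 21.68
tcp_pos: [0.5081, 0.2974, 0.1277]
ee_rot: [0.768, 0.64, -0.0, -0.0]
wrist_force: [0.4, -0.7, 0.1]
grip_width: 0.0143
```

```bash
python3 - <<'E'
from h import *
go(.5077,.298,.136,79.6)
p=get_state()["tcp_pos"]
ims,imt=read_camera("side"),read_camera("top")
def crop(n,im,x0,y0,w,h,k,al):
    c=cv2.convertScaleAbs(cv2.resize(im[y0:y0+h,x0:x0+w],None,fx=k,fy=k,interpolation=cv2.INTER_CUBIC),alpha=al)
    for X,col in((p-[0,0,.0704],(255,0,0)),(np.array([.5077,.298,.046]),(0,0,255)),(p-[0,0,.0104],(0,200,0))):
        u=proj(n,X); print(n,u.round(2)); q=((u+.5-[x0,y0])*k).astype(int); cv2.line(c,tuple(map(int,q-[14,0])),tuple(map(int,q-[6,0])),col,1);cv2.line(c,tuple(map(int,q+[14,0])),tuple(map(int,q+[6,0])),col,1)
    return c
cv2.imwrite("pics/s1.png",np.hstack([crop("side",ims,280,100,40,60,10,1.6),crop("top",imt,213,168,40,60,10,1.6)]))
E
```

```text
t 21.675 tcp [0.5081 0.2974 0.1277] jawyaw 79.63 tilt [-4.e-04 -3.e-04 -1.e+00] F [ 0.4 -0.7  0.1] w 0.0143 j [ 0.51  0.41  1.66 -0.    1.08 -0.88]
shift now [ 0.0005 -0.0005 -0.0083] turn 0.03
shift after turn [ 0.0006 -0.0005 -0.0083]
side [298.9  137.19]
side [298.87 139.55]
side [298.27 123.69]
top [231.92 196.73]
top [232.39 197.22]
top [228.3  194.56]
```

View pics/s1.png

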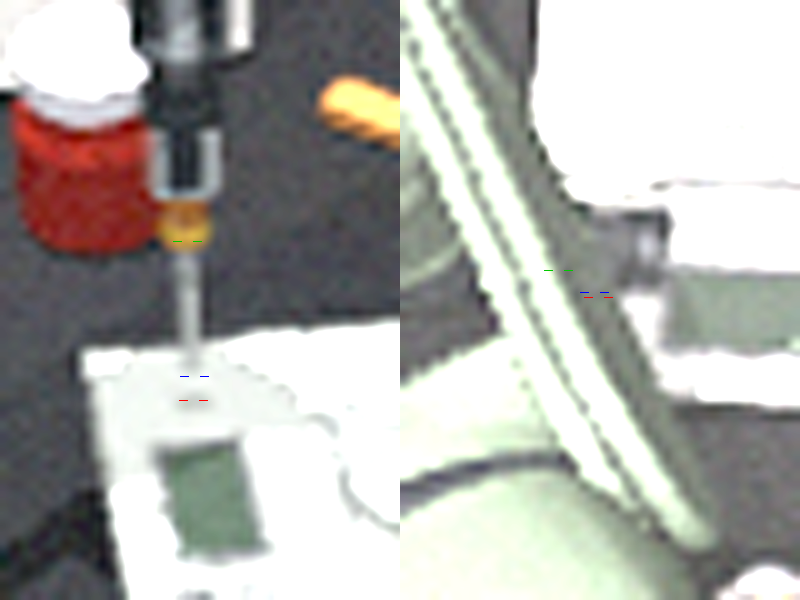

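Side view (12th, last): the shaft is vertical, its tip about crop (195,372) against (194,376) predicted, right above the hole marker (194,400). I'll check the raw pixels for tip and hole.

```bash
python3 - <<'E'
from h import *
im=np.mean([read_camera("side").astype(float) for _ in range(4)],0).mean(2).round().astype(int)
print("cols 293..305"); 
for r in range(122,146): print(r,im[r,293:306])
i0=cv2.imread("pics/side0.png").mean(2).astype(int)
print("start, hole")
for r in range(134,146): print(r,i0[r,293:306])
E
```

```text
cols 293..305
122 [40 44 50 72 83 82 85 76 58 48 54 54 54]
123 [41 42 46 72 96 94 92 82 54 51 51 52 53]
124 [36 32 31 45 67 80 72 55 50 50 53 54 50]
125 [ 37  42  51  51  71 102  92  49  50  55  53  47  46]
126 [ 55  55  53  48  64 106 107  48  51  48  46  45  47]
127 [ 53  54  55  51  64 110 115  44  47  47  46  48  48]
128 [ 55  52  53  52  66 105 108  43  46  46  49  47  49]
129 [ 52  53  52  49  56 103 108  43  48  49  49  49  50]
130 [ 56  51  47  47  57 102 108  42  45  48  48  52  52]
131 [ 52  48  46  47  50  98 108  42  48  49  50  51  50]
132 [ 46  47  47  46  50  94 107  45  50  50  49  50  60]
133 [ 45  44  45  47  50  92 105  61  63  68  84 119 154]
134 [ 60  64  75  88  89 105 123 128 149 161 207 245 240]
135 [147 162 161 161 153 132 130 149 155 154 199 236 234]
136 [156 156 155 156 155 141 129 149 155 154 150 147 194]
137 [156 156 154 156 156 150 148 156 154 154 153 152 151]
138 [154 154 155 157 155 156 157 155 154 154 154 154 153]
139 [155 154 155 154 148 139 136 140 152 155 154 154 154]
140 [155 155 155 154 144 130 131 132 146 154 154 154 155]
141 [154 153 154 155 15
[... 274 characters left out ...]
hole
134 [106 117 132 148 171 191 190 209 243 255 255 255 254]
135 [241 255 255 255 255 254 253 252 251 249 249 249 248]
136 [250 249 249 249 248 249 248 248 248 247 248 247 247]
137 [247 247 248 247 248 248 248 248 248 248 247 247 247]
138 [246 247 247 248 249 246 243 245 248 247 247 247 247]
139 [247 247 247 247 223 158 147 193 242 248 247 248 248]
140 [247 247 247 247 216 132 137 175 227 249 249 249 249]
141 [247 247 247 248 242 231 231 240 250 249 249 236 187]
142 [247 248 248 247 249 251 251 250 249 250 240 197 134]
143 [247 247 248 248 250 249 250 250 251 243 217 169  94]
144 [248 243 219 208 211 204 185 172 154 151 157 141 103]
145 [250 229 158 144 129 112 117 120 121 123 141 166 140]
```

Shaft tip is at (298.5,136.8), the hole at (299.05,139.6), predictions within 0.5 px. I'll correct by about 1 mm and go in slowly.

Request:
{"method": "send_rows", "body": {"motion": [[[-0.9,-0.0004,0.0011,0.004,0],[-0.9,0,0,0.004,0],[-0.9,0,0,0.003,0],[-0.9,0,0,0,0]]]}}

```text
t: 22.48
tcp_pos: [0.5088, 0.2971, 0.1165]
ee_rot: [0.768, 0.64, -0.0, -0.0]
wrist_force: [0.3, 0.4, -0.5]
grip_width: 0.0144
```

Request:
{"method": "send_rows", "body": {"motion": [[[-0.9,0,0,0.002,0],[-0.9,0,0,0.002,0],[-0.9,0,0,0,0]]]}}

```text
t: 22.85
tcp_pos: [0.5089, 0.2972, 0.1127]
ee_rot: [0.768, 0.64, -0.0, -0.0]
wrist_force: [-0.3, 0.1, -0.2]
grip_width: 0.0145
```

Request:
{"method": "send_rows", "body": {"motion": [[[-0.9,0,0,0.002,0],[-0.9,0,0,0.002,0],[-0.9,0,0,0,0]]]}}

```text
t: 23.22
tcp_pos: [0.5088, 0.2972, 0.1087]
ee_rot: [0.768, 0.64, -0.0, -0.0]
wrist_force: [0.4, 0.4, -0.9]
grip_width: 0.0146
```

The tip is now below deck level without contact, so it is in the hole. On to the button.

Request:
{"method": "send_rows", "body": {"motion": [[[-0.9,0,0,0.002,0],[-0.9,0,0,0.001,0],[-0.9,0,0,0,0]]]}}

```text
t: 23.6
tcp_pos: [0.5089, 0.2972, 0.1058]
ee_rot: [0.768, 0.64, -0.0, -0.0]
wrist_force: [0.3, -0.2, -0.0]
grip_width: 0.0148
```

Request:
{"method": "send_rows", "body": {"motion": [[[-0.9,0,0,0.001,0],[-0.9,0,0,0.001,0],[-0.9,0,0,0,0]]]}}

```text
t: 23.98
tcp_pos: [0.5091, 0.2973, 0.1041]
ee_rot: [0.768, 0.64, 0.0, 0.0]
wrist_force: [-0.1, -0.1, 1.1]
grip_width: 0.0146
```

Request:
{"method": "send_rows", "body": {"motion": [[[-0.9,0,0,0.001,0],[-0.9,0,0,0.001,0],[-0.9,0,0,0,0]]]}}

```text
t: 24.35
tcp_pos: [0.5091, 0.2973, 0.102]
ee_rot: [0.768, 0.64, 0.0, 0.0]
wrist_force: [-0.9, -2.0, 2.3]
grip_width: 0.0147
```

Request:
{"method": "send_rows", "body": {"motion": [[[-0.9,0,0,0.001,0],[-0.9,0,0,0.001,0],[-0.9,0,0,0,0]]], "force": 80}}

```text
t: 24.72
tcp_pos: [0.5091, 0.2973, 0.1]
ee_rot: [0.768, 0.64, 0.0, 0.0]
wrist_force: [-0.6, -0.3, 3.7]
grip_width: 0.0143
```

Request:
{"method": "send_rows", "body": {"motion": [[[-0.9,0,0,0.001,0],[-0.9,0,0,0,0]]]}}

```text
t: 24.98
tcp_pos: [0.5092, 0.2973, 0.0992]
ee_rot: [0.768, 0.64, 0.0, 0.0]
wrist_force: [-0.3, -0.4, 4.6]
grip_width: 0.0145
```

Request:
{"method": "send_rows", "body": {"motion": [[[-0.9,0,0,0.001,0],[-0.9,0,0,0,0]]]}}

```text
t: 25.22
tcp_pos: [0.5093, 0.2974, 0.099]
ee_rot: [0.768, 0.641, 0.001, 0.0]
wrist_force: [-1.2, 0.1, 8.9]
grip_width: 0.0141
```

Request:
{"method": "send_rows", "body": {"motion": [[[-0.9,0,0,0.001,0],[-0.9,0,0,0,0],[-0.9,0,0,0,0],[-0.9,0,0,0,0],[-0.9,0,0,0,0]]]}}

```text
t: 25.85
tcp_pos: [0.5095, 0.2974, 0.0987]
ee_rot: [0.768, 0.64, 0.001, 0.0]
wrist_force: [-0.9, -1.0, 12.9]
grip_width: 0.0143
```

Request:
{"method": "send_rows", "body": {"motion": [[[-0.9,0,0,0,0],[-0.9,0,0,0,0],[-0.9,0,0,0,0],[-0.9,0,0,0,0],[-0.9,0,0,0,0]]]}}

```text
t: 26.48
tcp_pos: [0.5095, 0.2974, 0.0987]
ee_rot: [0.768, 0.641, 0.001, 0.0]
wrist_force: [-1.2, -1.7, 11.4]
grip_width: 0.0144
```

```bash
python3 -c "
from h import *
go(.5093,.2973,.099); print(job_done())"
```

```text
t 26.475 tcp [0.5095 0.2974 0.0987] jawyaw 79.66 tilt [ 1.9e-03  9.0e-04 -1.0e+00] F [-1.2 -1.7 11.4] w 0.0144 j [ 0.51  0.43  1.69 -0.    1.01 -0.88]
shift now [-0.0002 -0.0002 -0.0003] turn None
the job is handed in; nothing more can be done
None
```

The job is done and was handed in at 26.5 s, with the stylus still gripped and holding the calibration button down.

- **Spatula:** I took the larger wooden-handled one off the pan and slid it blade first into the empty left slot. It met the stop at about 9–13 N, I lowered it to the slot floor and let go. A picture afterwards showed it fully home and the things around it undisturbed.
- **Stylus and button:** I lifted the stylus from its stand and lowered the tip through the hole without touching the rim. Force began at the expected button height, rose to about 4.6 N over 5 mm (the stated travel is 4.5 mm), then climbed sharply at the stop. The last reading was a steady 11.4 N with a 14.4 mm grip.

**What disagreed or failed:**
- **Fingertip height:** the fingertips stood about 35 mm higher than `tcp_to_tips` implied. The first close therefore caught nothing; I found the right height by descending in small steps while watching the force, and nothing was disturbed.
- **Last checks:** the button's travel was judged from arm height and force only, not seen. I took no picture after the press.

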